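# Swap the spares trays: blue in, red out

## Task

On the repair bench the blue spares tray has been left open. First push the blue tray fully home into its housing with the fingertips; then hook a fingertip behind the front lip of the red tray and draw it all the way out to its stop, so that the bearing in it can be got at. Do not pinch the lip or press on its outer face, never have both trays out together, pick nothing up, let the brass bush in the red tray stay standing, and leave the other things on the bench where they are.

Things in the scene. Friction and masses are not known exactly. Their poses are not given: they have to be found in the camera images.
- red_tray (a joint): How far the red tray is drawn out of its housing: 0 m = fully home, 0.13 m = at its outer stop. Starts at 0 to 0.02. Slides against about 2 N of friction plus light damping (8 N per m/s), no spring: it stays where it is left.
- blue_tray (a joint): How far the blue tray is drawn out: 0 m = fully home (stop), 0.13 m = outer stop. Starts at 0.06 to 0.10. Same friction, no spring.
- red_unit: (lengths in mm) Unit with the red tray. Fixed grey steel housing 120 wide, 200 deep, 74 high, open in front; its cover starts 60 behind the front edge. Origin: bench level, middle of its front edge; x points into the housing (away from the robot), y left, z up. The tray slides out along -x. The two units stand side by side, which is left varies, each turned by up to 0.25 rad.
- blue_unit: (lengths in mm) Unit with the blue plastic tray, otherwise the same as the red unit: same sizes, frame and tray, placed and turned independently.
- red_lip (a point): (lengths in mm) Middle of the top edge of the red tray's lip, 55 above the bench and half-way through its 5 thickness: the inner (well side) surface is 2.5 towards +x, the outer surface of the aluminium plate 5.5 towards -x. Moves with the tray; x points into the housing, y left, z up.
- blue_lip (a point): (lengths in mm) Middle of the top edge of the blue tray's lip, 55 above the bench and half-way through its 5 thickness: the inner (well side) surface is 2.5 towards +x, the outer surface of the aluminium plate 5.5 towards -x. Moves with the tray; x points into the housing, y left, z up.
- red_well (a point): (lengths in mm) Floor centre of the red tray's empty finger well, right behind the lip, 12 above the bench: the well is 60 long, 98 wide clear, ended by a divider 39 high; parts lie behind it. Moves with the tray. Tray: 104 wide, side walls to 41 high; its front wall is the lip: 104 wide, top 55 above the bench, 5 thick plus a 3 aluminium plate outside. The blue tray is alike.
- bearing_center (a point): (lengths in mm) Centre of a loose steel bearing ring, outer diameter 47, bore 25, 14 high, lying flat in the red tray behind the divider, at first partly under the cover.
- bush: (lengths in mm) Loose brass bush, diameter 28, 40 high, standing upright in the red tray to the left of the bearing, at first at the edge of or under the cover. Origin: centre of its underside, z its axis.
- tin: (lengths in mm) Small yellow tin with a pale lid, diameter 44, 30 high, standing loose in the blue tray behind the divider. Origin: centre of its underside.
- wrench: (lengths in mm) Steel wrench, 160 long, lying on the bench between the two units or in front of them. Leave alone.
- screwdriver: (lengths in mm) Screwdriver, 200 long, lying to the right of the units. Leave alone.
- tape: (lengths in mm) Black ring-shaped roll, diameter 96, 24 high, to the left of the units. Leave alone.
- jar: (lengths in mm) Pale jar with a white cap, diameter 68, 100 high, to the right of the units. Leave alone.
- cutter: (lengths in mm) Blue box cutter, 185 long, 26 wide, lying to the left of the units. Leave alone.
Things that resemble listed ones, but are neither listed nor needed, are in the scene too. Of the things shaped like the tin, the yellow one is meant.

How it is judged:
By the outcome, as a careful person would: the job done as asked, in the order asked, and still so for the second after the job is handed in, with the robot touching nothing.
It also fails if it takes over 48 s, if anything falls off the work surface, if the arm or the gripper's body presses on something with over 40 N, if the wrist force passes 120 N, or if a joint passes its speed limit or range.

## Robot

A 7-joint arm with a two-finger parallel gripper is mounted at the origin on the work surface. World frame = base frame: x ahead of the robot, y to its left, z up, the work surface at z = 0. Lengths are in m, angles in rad, forces in N, time in s.
With the tool pointing down it reaches from about 0.4 to 0.85 m from the base axis. Payload 4.5 kg.
Tool frame: the origin (TCP) lies between the finger pads; the fingertips stand r.tip_reach ahead of it and the grasp point (between the pads) lies 11 mm behind it (r.tip_reach is the distance from the TCP to the fingertips, in m); z points along the fingers, y is the line along which they close (so a half turn about z gives the same grasp; the last joint's range is limited). The gripper opens to 88 mm and grips with 3 to 60 N. Pads are 18 mm wide; open, the fingers measure 123 mm over their backs; the gripper's body (75 mm by 187 mm) begins 45 mm behind the grasp point.
Start: joints at [-1.167, 0.689, -0.195, 1.565, 0.157, 0.902, -0.215], TCP at [0.226, 0.583, 0.247] pointing down, gripper open.
Joint ranges: [-3.01, 3.01], [-0.46, 2.08], [-1.47, 1.51], [0.13, 2.56], [-1, 4.14], [0.04, 2.09], [-2.66, 2.66]. Speed limits (rad/s): [2.57, 2.57, 3.14, 3.14, 3.14, 3.14, 3.14].

## Interface

Orientations are given as a unit quaternion [x, y, z, w].
In Python, from plant import r, vision, workorder gives the robot as it stands.
- The arm moves only by the tool drive_tool, never from a script. Its argument "targets" is a list of rows, each an object of numbers: "tx", "ty", "tz": the shift along the world's x, y, z in units of 0.03 m (1.0 is 0.03 m); "wx", "wy", "wz": the turn, a rotation vector about the world's x, y, z in units of 60 degrees (1.0 is 60 degrees); "claw": the opening, from -1 (shut) to 1 (fully open). A call has exactly 8 rows; each row shifts and turns the commanded pose from where the row before left it; what a row does not reach is not made up. A row lasts 1/10 s, in which the tool goes at most 50 mm and 8.59 degrees, less where a joint would pass 70% of its speed; a pose out of reach is approached as far as the arm can. A call with a number of a shift or a turn outside -1 to 1 is refused whole. A call with a gripper value outside its range is refused whole. The fingers move at their own pace and stop on an object; "force" is the grip in N (left out, the last holds). Time passes only in rows, so rows that do not move let the fingers close, or fill a call up. It gives the time, the measured TCP pose, the force, the opening and the grip force at its end, in the units of the state.
- r.get_state(): the state, without advancing time (a new reading comes with each control period).
- vision.snapshot(name): name is "scene" or "top" or "wrist"; returns a dict with "image" (420x560x3 uint8, blue, green, red), "range_z" (420x560 float32, m along the optical axis (not along the pixel's ray), 0 where there is no reading), "K" (3x3 intrinsics, pixels), "dist" ([k1, k2, p1, p2, k3] as OpenCV has them; the pictures are not rectified), "cam_to_world" (4x4, takes a point from camera to world coordinates). Camera axes: x right, y up, looking along -z (the intrinsics and any distortion apply to the point x, -y, -z); pixel columns grow to the right and rows downward; lengths in m; the calibration is good to about 2 mm. A picture is of the moment at which its call begins.
- workorder.finish_job(): hands the job in; it is judged then, once.
The state is a dict: "clock": time; "q": joint angles; "qd": joint speeds; "joint_torque": joint torques, N m; "tool_pos": TCP position; "eef_rot": TCP orientation; "contact_force": force on the tool from outside, world axes, zero at the start; "moment": the same for the moment, N m; "opening": opening from 0.0 (shut) to 1.0 (fully open); "finger_force": force on a finger pad.
Only numpy, scipy, OpenCV 4.12 (cv2) and the standard library are available. Lean on these libraries where they do the work, as an engineer would, in place of code of your own. Each camera call takes 0.05 s, during which the arm holds its last target. There are 200 camera calls.

## Working session

There is one attempt and no reset: what is moved stays moved. The work goes in short steps, Python scripts to look and compute and a tool call to move; the robot and the scene stay as the last step left them, time stands still between calls to the robot, and variables do not carry over. Pictures are saved under pics/ and viewed, at most 10 in all, crops included, and the job is handed in when it is done.

Besides the shell and the picture viewer there is one more tool, called after ">>>" as name(argument=value, ...) on one line, values as JSON. drive_tool: Moves the arm, as the interface text tells. Its arguments: {"type":"object","properties":{"targets":{"type":"array","items":{"type":"object","properties":{"tx":{"type":"number"},"ty":{"type":"number"},"tz":{"type":"number"},"wx":{"type":"number"},"wy":{"type":"number"},"wz":{"type":"number"},"claw":{"type":"number"}}}},"force":{"type":"number"}},"required":["targets"]}

```bash
mkdir -p pics; ls; cat > h.py <<'E'
import numpy as np,cv2
from plant import r,vision,workorder
def snap(n,f=None):
    s=vision.snapshot(n)
    if f: cv2.imwrite('pics/'+f,s['image'])
    return s
def rays(s,uv):
    p=cv2.undistortPoints(np.array(uv,float).reshape(-1,1,2),s['K'],np.array(s['dist'],float))[:,0]
    d=np.c_[p[:,0],-p[:,1],-np.ones(len(p))]
    T=s['cam_to_world']
    return T[:3,3],d@T[:3,:3].T
def onplane(s,uv,z):
    o,d=rays(s,uv); return o+d*((z-o[2])/d[:,2])[:,None]
def cloud(s):
    h,w=s['range_z'].shape
    v,u=np.mgrid[:h,:w]
    o,d=rays(s,np.c_[u.ravel(),v.ravel()])
    P=o+d*s['range_z'].ravel()[:,None]
    P[s['range_z'].ravel()==0]=np.nan
    return P.reshape(h,w,3)
E
python3 - <<'E'
from h import *
s=snap('top','top1.png');t=snap('scene','scene1.png')
np.set_printoptions(precision=4,suppress=True)
print(s['cam_to_world'],s['K'],s['dist']);print(t['cam_to_world']);print(r.get_state(),r.tip_reach)
np.savez('top1.npz',**s);np.savez('scene1.npz',**t)
E
```

```text
pics
[[-0.0195  0.987  -0.1594  0.3311]
 [-0.9998 -0.0191  0.0038 -0.0156]
 [ 0.0007  0.1594  0.9872  1.4933]
 [ 0.      0.      0.      1.    ]] [[530.4177   0.     285.6812]
 [  0.     530.4177 210.8716]
 [  0.       0.       1.    ]] [-0.1424  0.      0.      0.      0.    ]
[[-0.7181 -0.5071  0.4766  1.1045]
 [ 0.6957 -0.5066  0.5093  0.6066]
 [-0.0168  0.6973  0.7166  0.8905]
 [ 0.      0.      0.      1.    ]]
{'clock': 0.1, 'q': array([-1.1672,  0.6899, -0.1945,  1.5662,  0.1573,  0.9025, -0.2151]), 'qd': array([ 0.0001, -0.0016, -0.0018, -0.0017, -0.0012,  0.0004, -0.0008]), 'joint_torque': array([ -0.0029, -52.8511,  -1.2713, -15.3841,  -0.0525,   0.0019,
         0.    ]), 'tool_pos': array([0.2257, 0.5822, 0.246 ]), 'eef_rot': array([ 0.1838,  0.983 , -0.0008, -0.0001]), 'contact_force': array([-0.4269, -0.24  , -0.123 ]), 'moment': array([-0.0016, -0.0425, -0.0381]), 'finger_force': 0.0, 'opening': 0.9991799367193912} 0.008
```

View pics/top1.png

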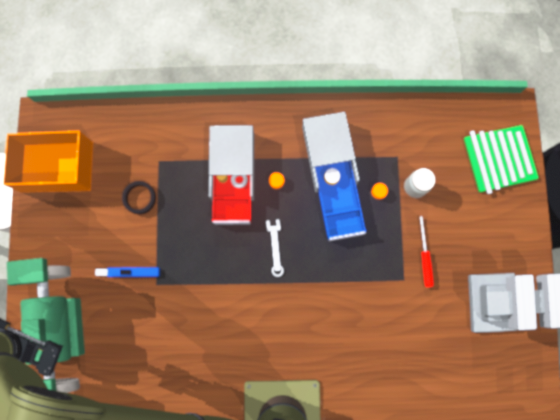

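View pics/scene1.png

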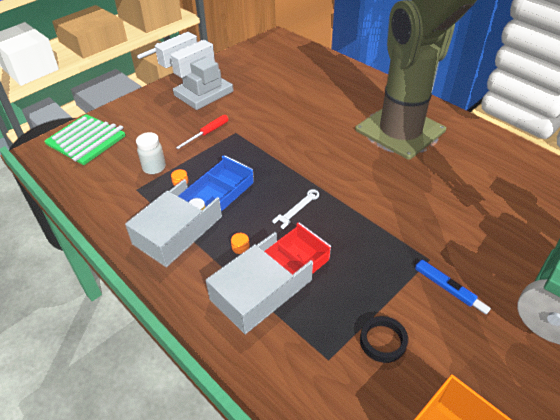

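The top view shows the red unit at about (231,175) with its lip at row 220. The blue unit is at about (335,175), its open lip near (348,237), with the tin at (333,177). The wrench is at (276,248), between and in front of the units. The scene view agrees with this.

```bash
cat > m.py <<'E'
from h import *
np.set_printoptions(precision=4,suppress=True)
def unit(s,name,P=None):
    """cover rect by height, lip by colour + height -> unit yaw, front edge, lip"""
    P=cloud(s) if P is None else P
    cx={'red':(200,262),'blue':(295,370)}[name]
    box=np.zeros(P.shape[:2],bool); box[100:260,cx[0]:cx[1]]=1
    hsv=cv2.cvtColor(s['image'],cv2.COLOR_BGR2HSV)
    cov=box&(abs(P[...,2]-.074)<.008)&(hsv[...,1]<60)
    n,l,st,_=cv2.connectedComponentsWithStats(cov.astype(np.uint8))
    cov=l==1+np.argmax(st[1:,4])
    v,u=np.nonzero(cov); print(name,'cover n',cov.sum(),'z',np.median(P[cov][:,2]))
    X=onplane(s,np.c_[u,v],.074)[:,:2]
    (c,wh,a)=cv2.minAreaRect(X.astype(np.float32)*1000); print(' rect',c,wh,a)
    H=hsv[...,0]; col=(hsv[...,1]>120)&(((H<8)|(H>172)) if name=='red' else ((H>105)&(H<125)))
    tr=box&col
    v,u=np.nonzero(tr); Q=P[tr]; 
    print(' tray z pct',np.nanpercentile(Q[:,2],[1,10,50,90,99]))
    return P,cov,tr,c,wh,a
if __name__=='__main__':
    s=dict(np.load('top1.npz'))
    P=cloud(s)
    for n in('red','blue'):
        P,cov,tr,c,wh,a=unit(s,n,P)
        a=np.deg2rad(a); 
        while a>np.pi/4:a-=np.pi/2
        ex=np.array([np.cos(a),np.sin(a)]); ey=np.array([-ex[1],ex[0]])
        print(' yaw',a,'front edge est',np.array(c)/1000-ex*.130)
        L=(P[...,2]>.047)&(P[...,2]<.064)
        o=np.array(c)/1000-ex*.130
        q=(P[...,:2]-o); X=q@ex;Y=q@ey
        L&=(X<.02)&(X>-.16)&(abs(Y)<.07)
        print(' lip n',L.sum(),'x',np.percentile(X[L],[2,25,50,75,98]),'y',np.percentile(Y[L],[2,50,98]),'z',np.median(P[L][:,2]))
        m=(abs(Y)<.035)&(X<.0)&(X>-.17)
        for x0 in np.arange(-.16,.06,.008):
            k=(abs(Y)<.035)&(abs(X-x0)<.004)
            if k.sum(): print('  %.3f z %.3f'%(x0,np.nanmedian(P[k][:,2])),end='')
        print()
    im=cv2.resize(s['image'][110:260,190:390],(800,600),interpolation=cv2.INTER_CUBIC)
    cv2.imwrite('pics/crop1.png',im)
E
python3 m.py
```

```text
red cover n 2090 z 0.0737119455347428
 rect (707.6340942382812, 128.56646728515625) (118.9385986328125, 194.17208862304688) 89.55728149414062
 tray z pct [-0.0009  0.0078  0.0131  0.0377  0.0553]
 yaw -0.0077268955867557665 front edge est [0.5776 0.1296]
 lip n 112 x [-0.0401 -0.039  -0.0365 -0.0343 -0.0282] y [-0.0472  0.0038  0.0516] z 0.05429463252540323
  -0.160 z 0.001  -0.152 z 0.002  -0.144 z 0.001  -0.136 z 0.001  -0.128 z 0.002  -0.120 z 0.002  -0.112 z 0.001  -0.104 z 0.002  -0.096 z 0.002  -0.088 z 0.002  -0.080 z 0.001  -0.072 z 0.002  -0.064 z 0.001  -0.056 z 0.002  -0.048 z 0.001  -0.040 z 0.034  -0.032 z 0.055  -0.024 z 0.013  -0.016 z 0.013  -0.008 z 0.013  0.000 z 0.013  0.008 z 0.012  0.016 z 0.012  0.024 z 0.012  0.032 z 0.036  0.040 z 0.013  0.048 z 0.012  0.056 z 0.012
blue cover n 2117 z 0.0738459150209192
 rect (732.4974365234375, -148.80288696289062) (199.4375457763672, 121.40620422363281) 9.350846290588379
 tray z pct [-0.0004  0.0079  0.013   0.0359  0.0546]
 yaw 0.16320305561866566 front edge est [ 0.6042 -0.1699]
 lip n 123 x [-0.1131 -0.111  -0.1089 -0.1068 -0.0402] y [-0.0499 -0.0002  0.0498] z 0.05422956914096466
  -0.160 z 0.001  -0.152 z 0.002  -0.144 z 0.001  -0.136 z 0.000  -0.128 z 0.001  -0.120 z 0.002  -0.112 z 0.040  -0.104 z 0.054  -0.096 z 0.012  -0.088 z 0.013  -0.080 z 0.012  -0.072 z 0.013  -0.064 z 0.013  -0.056 z 0.012  -0.048 z 0.015  -0.040 z 0.039  -0.032 z 0.012  -0.024 z 0.012  -0.016 z 0.012  -0.008 z 0.012  0.000 z 0.013  0.008 z 0.013  0.016 z 0.012  0.024 z 0.012  0.032 z 0.013  0.040 z 0.012  0.048 z 0.021  0.056 z 0.038
```

View pics/crop1.png

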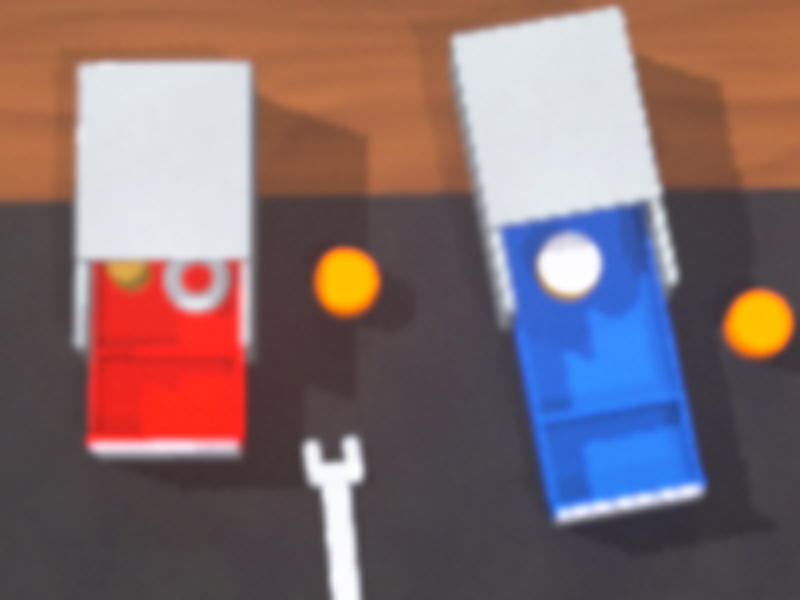

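The crop shows the red lip at crop (165,448) and the blue lip at (630,505), both square to their housings. The bush and bearing sit at the edge of the red cover. The clear lip edges and 12/55/74 mm heights match the description. Next I'll refine the lip lines.

```bash
cat > lip.py <<'E'
from m import *
G={'red':(np.array([.7076,.1286]),-.0077),'blue':(np.array([.7325,-.1488]),.1632)}
def lip(s,n):
    P=cloud(s); c,a=G[n]; ex=np.array([np.cos(a),np.sin(a)]); ey=np.array([-ex[1],ex[0]])
    o=c-ex*.1; q=P[...,:2]-o; X=q@ex;Y=q@ey
    L=(abs(P[...,2]-.055)<.006)&(X<-.02)&(X>-.24)&(abs(Y)<.048)
    k=np.polyfit(Y[L],X[L],1); 
    print(n,'front',o,'lip X fit',k,'X rng',np.percentile(X[L],[3,97]),'world lip mid',o+ex*k[1],'ex',ex,'ctr from ybounds')
    W=(abs(P[...,2]-.055)<.006)&(abs(X-k[1])<.012)&(abs(Y)<.07); print('  Y rng',np.percentile(Y[W],[1,99]))
    return o,ex,ey,k
if __name__=='__main__':
    import sys
    s=snap('top') if len(sys.argv)>1 else dict(np.load('top1.npz'))
    for n in G: lip(s,n)
    if len(sys.argv)==1:
        P=cloud(s); hsv=cv2.cvtColor(s['image'],cv2.COLOR_BGR2HSV)
        for u,v in((277,181),(380,191),(420,183)): print(P[v-6:v+7,u-6:u+7].reshape(-1,3).mean(0))
        t=dict(np.load('scene1.npz')); Q=cloud(t)
        for n in G:
            c,a=G[n]; lip(t,n)
E
python3 lip.py
```

```text
red front [0.6076 0.1294] lip X fit [ 0.0154 -0.0667] X rng [-0.0699 -0.0632] world lip mid [0.5409 0.1299] ex [ 1.     -0.0077] ctr from ybounds
  Y rng [-0.0497  0.0521]
blue front [ 0.6338 -0.165 ] lip X fit [-0.0317 -0.1384] X rng [-0.1429 -0.1349] world lip mid [ 0.4973 -0.1875] ex [0.9867 0.1625] ctr from ybounds
  Y rng [-0.0508  0.0497]
[nan nan nan]
[nan nan nan]
[nan nan nan]
red front [0.6076 0.1294] lip X fit [ 0.0049 -0.0644] X rng [-0.0709 -0.0604] world lip mid [0.5432 0.1299] ex [ 1.     -0.0077] ctr from ybounds
  Y rng [-0.0494  0.0518]
blue front [ 0.6338 -0.165 ] lip X fit [ 0.0079 -0.1368] X rng [-0.1427 -0.1332] world lip mid [ 0.4989 -0.1873] ex [0.9867 0.1625] ctr from ybounds
  Y rng [-0.0522  0.0526]
```

>>> drive_tool(targets=[{"tx":0.4,"ty":-0.9,"wz":0.06,"claw":-1},{"tx":0.6,"ty":-1,"wz":0.06,"claw":-1},{"tx":0.6,"ty":-1,"wz":0.06,"claw":-1},{"tx":0.6,"ty":-1,"wz":0.06,"claw":-1},{"tx":0.6,"ty":-1,"wz":0.06,"claw":-1},{"tx":0.6,"ty":-1,"wz":0.06,"claw":-1},{"tx":0.6,"ty":-1,"wz":0.06,"claw":-1},{"tx":0.6,"ty":-1,"wz":0.06,"claw":-1}], force=10)

```text
validation failed for argument at $.ta...
```

>>> drive_tool(targets=[{"tx":0.4,"ty":-0.9,"tz":0,"wx":0,"wy":0,"wz":0.06,"claw":-1},{"tx":0.6,"ty":-1,"tz":0,"wx":0,"wy":0,"wz":0.06,"claw":-1},{"tx":0.6,"ty":-1,"tz":0,"wx":0,"wy":0,"wz":0.06,"claw":-1},{"tx":0.6,"ty":-1,"tz":0,"wx":0,"wy":0,"wz":0.06,"claw":-1},{"tx":0.6,"ty":-1,"tz":0,"wx":0,"wy":0,"wz":0.06,"claw":-1},{"tx":0.6,"ty":-1,"tz":0,"wx":0,"wy":0,"wz":0.06,"claw":-1},{"tx":0.6,"ty":-1,"tz":0,"wx":0,"wy":0,"wz":0.06,"claw":-1},{"tx":0.6,"ty":-1,"tz":0,"wx":0,"wy":0,"wz":0.06,"claw":-1}], force=10)

```text
clock: 0.9
tool_pos: [0.3644, 0.3443, 0.2465]
eef_rot: [-0.068, 0.998, -0.0, -0.0]
contact_force: [0.6, 0.3, 0.4]
opening: 0.299
finger_force: 0.0
```

>>> drive_tool(targets=[{"tx":0.15,"ty":-1,"tz":0,"wx":0,"wy":0,"wz":0.01,"claw":-1},{"tx":0.15,"ty":-1,"tz":0,"wx":0,"wy":0,"wz":0.01,"claw":-1},{"tx":0.15,"ty":-1,"tz":0,"wx":0,"wy":0,"wz":0.01,"claw":-1},{"tx":0.15,"ty":-1,"tz":0,"wx":0,"wy":0,"wz":0,"claw":-1},{"tx":0.15,"ty":-1,"tz":0,"wx":0,"wy":0,"wz":0,"claw":-1},{"tx":0.15,"ty":-1,"tz":0,"wx":0,"wy":0,"wz":0,"claw":-1},{"tx":0.15,"ty":-1,"tz":0,"wx":0,"wy":0,"wz":0,"claw":-1},{"tx":0.15,"ty":-1,"tz":0,"wx":0,"wy":0,"wz":0,"claw":-1}])

```text
clock: 1.7
tool_pos: [0.3998, 0.1045, 0.2466]
eef_rot: [-0.082, 0.997, -0.0, -0.0]
contact_force: [0.8, -1.0, -0.4]
opening: 0.007
finger_force: 0.0
```

>>> drive_tool(targets=[{"tx":0.15,"ty":-1,"tz":0,"wx":0,"wy":0,"wz":0,"claw":-1},{"tx":0.15,"ty":-1,"tz":0,"wx":0,"wy":0,"wz":0,"claw":-1},{"tx":0.15,"ty":-1,"tz":0,"wx":0,"wy":0,"wz":0,"claw":-1},{"tx":0.15,"ty":-1,"tz":0,"wx":0,"wy":0,"wz":0,"claw":-1},{"tx":0.15,"ty":-1,"tz":0,"wx":0,"wy":0,"wz":0,"claw":-1},{"tx":0.15,"ty":-1,"tz":0,"wx":0,"wy":0,"wz":0,"claw":-1},{"tx":0.15,"ty":-1,"tz":0,"wx":0,"wy":0,"wz":0,"claw":-1},{"tx":0.15,"ty":-1,"tz":0,"wx":0,"wy":0,"wz":0,"claw":-1}])

```text
clock: 2.5
tool_pos: [0.4357, -0.1355, 0.2466]
eef_rot: [-0.082, 0.997, 0.0, -0.0]
contact_force: [1.3, -0.2, -0.1]
opening: 0.004
finger_force: 0.0
```

>>> drive_tool(targets=[{"tx":0.2,"ty":-1,"tz":-0.3,"wx":0,"wy":0,"wz":0,"claw":-1},{"tx":0.15,"ty":-1,"tz":-1,"wx":0,"wy":0,"wz":0,"claw":-1},{"tx":0,"ty":0,"tz":-1,"wx":0,"wy":0,"wz":0,"claw":-1},{"tx":0,"ty":0,"tz":-1,"wx":0,"wy":0,"wz":0,"claw":-1},{"tx":0,"ty":0,"tz":-1,"wx":0,"wy":0,"wz":0,"claw":-1},{"tx":0,"ty":0,"tz":-1,"wx":0,"wy":0,"wz":0,"claw":-1},{"tx":0,"ty":0,"tz":-1,"wx":0,"wy":0,"wz":0,"claw":-1},{"tx":0,"ty":0,"tz":-0.7,"wx":0,"wy":0,"wz":0,"claw":-1}])

```text
clock: 3.3
tool_pos: [0.4458, -0.194, 0.0348]
eef_rot: [-0.082, 0.997, 0.0, -0.001]
contact_force: [0.1, -0.8, 0.2]
opening: 0.007
finger_force: 0.0
```

>>> drive_tool(targets=[{"tx":0.165,"ty":0.027,"tz":0,"wx":0,"wy":0,"wz":0,"claw":-1},{"tx":0.165,"ty":0.027,"tz":0,"wx":0,"wy":0,"wz":0,"claw":-1},{"tx":0.165,"ty":0.027,"tz":0,"wx":0,"wy":0,"wz":0,"claw":-1},{"tx":0.165,"ty":0.027,"tz":0,"wx":0,"wy":0,"wz":0,"claw":-1},{"tx":0.165,"ty":0.027,"tz":0,"wx":0,"wy":0,"wz":0,"claw":-1},{"tx":0.165,"ty":0.027,"tz":0,"wx":0,"wy":0,"wz":0,"claw":-1},{"tx":0.165,"ty":0.027,"tz":0,"wx":0,"wy":0,"wz":0,"claw":-1},{"tx":0.165,"ty":0.027,"tz":0,"wx":0,"wy":0,"wz":0,"claw":-1}])

```text
clock: 4.1
tool_pos: [0.4856, -0.1879, 0.0368]
eef_rot: [-0.082, 0.997, -0.0, -0.001]
contact_force: [-1.7, -0.1, 1.7]
opening: 0.01
finger_force: 1.2
```

>>> drive_tool(targets=[{"tx":0.165,"ty":0.027,"tz":0,"wx":0,"wy":0,"wz":0,"claw":-1},{"tx":0.165,"ty":0.027,"tz":0,"wx":0,"wy":0,"wz":0,"claw":-1},{"tx":0.165,"ty":0.027,"tz":0,"wx":0,"wy":0,"wz":0,"claw":-1},{"tx":0.165,"ty":0.027,"tz":0,"wx":0,"wy":0,"wz":0,"claw":-1},{"tx":0.165,"ty":0.027,"tz":0,"wx":0,"wy":0,"wz":0,"claw":-1},{"tx":0.165,"ty":0.027,"tz":0,"wx":0,"wy":0,"wz":0,"claw":-1},{"tx":0.165,"ty":0.027,"tz":0,"wx":0,"wy":0,"wz":0,"claw":-1},{"tx":0.165,"ty":0.027,"tz":0,"wx":0,"wy":0,"wz":0,"claw":-1}])

```text
clock: 4.9
tool_pos: [0.5259, -0.1812, 0.0367]
eef_rot: [-0.082, 0.997, 0.0, -0.0]
contact_force: [-2.3, -0.8, 0.6]
opening: 0.008
finger_force: 1.2
```

```bash
python3 -c "
from h import *
s=snap('scene','scene2.png');np.savez('s2.npz',**s)
import lip; lip.lip(s,'blue');lip.lip(snap('top'),'blue')"
```

```text
blue front [ 0.6338 -0.165 ] lip X fit [-0.031  -0.0965] X rng [-0.1126 -0.09  ] world lip mid [ 0.5386 -0.1807] ex [0.9867 0.1625] ctr from ybounds
  Y rng [-0.0495  0.0503]
blue front [ 0.6338 -0.165 ] lip X fit [-0.0328 -0.0936] X rng [-0.0988 -0.0912] world lip mid [ 0.5414 -0.1803] ex [0.9867 0.1625] ctr from ybounds
  Y rng [0.0286 0.0499]
```

View pics/scene2.png

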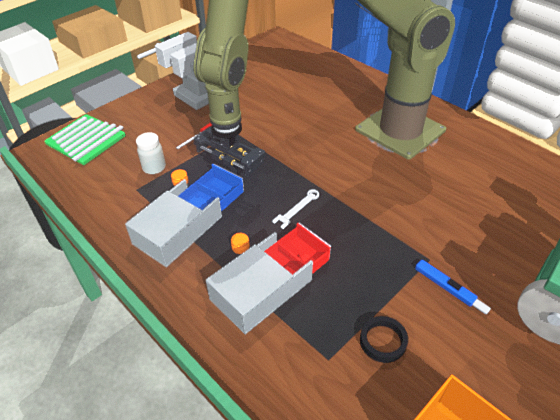

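The fingertips are behind the blue lip, around (215,165), and the tray is about 43 mm further in; nothing else has moved. I'll keep pushing until the force rises at the stop.

>>> drive_tool(targets=[{"tx":0.13,"ty":0.021,"tz":0,"wx":0,"wy":0,"wz":0,"claw":-1},{"tx":0.13,"ty":0.021,"tz":0,"wx":0,"wy":0,"wz":0,"claw":-1},{"tx":0.13,"ty":0.021,"tz":0,"wx":0,"wy":0,"wz":0,"claw":-1},{"tx":0.13,"ty":0.021,"tz":0,"wx":0,"wy":0,"wz":0,"claw":-1},{"tx":0.13,"ty":0.021,"tz":0,"wx":0,"wy":0,"wz":0,"claw":-1},{"tx":0.1,"ty":0.016,"tz":0,"wx":0,"wy":0,"wz":0,"claw":-1},{"tx":0.07,"ty":0.011,"tz":0,"wx":0,"wy":0,"wz":0,"claw":-1},{"tx":0.05,"ty":0.008,"tz":0,"wx":0,"wy":0,"wz":0,"claw":-1}])

```text
clock: 5.8
tool_pos: [0.5519, -0.1768, 0.0367]
eef_rot: [-0.082, 0.997, 0.0, 0.0]
contact_force: [-2.4, 0.9, 0.6]
opening: 0.006
finger_force: 1.0
```

>>> drive_tool(targets=[{"tx":0.04,"ty":0.007,"tz":0,"wx":0,"wy":0,"wz":0,"claw":-1},{"tx":0.04,"ty":0.007,"tz":0,"wx":0,"wy":0,"wz":0,"claw":-1},{"tx":0.04,"ty":0.007,"tz":0,"wx":0,"wy":0,"wz":0,"claw":-1},{"tx":0.04,"ty":0.007,"tz":0,"wx":0,"wy":0,"wz":0,"claw":-1},{"tx":0.04,"ty":0.007,"tz":0,"wx":0,"wy":0,"wz":0,"claw":-1},{"tx":0.04,"ty":0.007,"tz":0,"wx":0,"wy":0,"wz":0,"claw":-1},{"tx":0.04,"ty":0.007,"tz":0,"wx":0,"wy":0,"wz":0,"claw":-1},{"tx":0,"ty":0,"tz":0,"wx":0,"wy":0,"wz":0,"claw":-1}])

```text
clock: 6.6
tool_pos: [0.5604, -0.1755, 0.0367]
eef_rot: [-0.082, 0.997, 0.0, 0.0]
contact_force: [-1.6, 1.1, -0.3]
opening: 0.004
finger_force: 0.7
```

>>> drive_tool(targets=[{"tx":0.04,"ty":0.007,"tz":0,"wx":0,"wy":0,"wz":0,"claw":-1},{"tx":0.04,"ty":0.007,"tz":0,"wx":0,"wy":0,"wz":0,"claw":-1},{"tx":0.04,"ty":0.007,"tz":0,"wx":0,"wy":0,"wz":0,"claw":-1},{"tx":0.04,"ty":0.007,"tz":0,"wx":0,"wy":0,"wz":0,"claw":-1},{"tx":0,"ty":0,"tz":0,"wx":0,"wy":0,"wz":0,"claw":-1},{"tx":0,"ty":0,"tz":0,"wx":0,"wy":0,"wz":0,"claw":-1},{"tx":0,"ty":0,"tz":0,"wx":0,"wy":0,"wz":0,"claw":-1},{"tx":0,"ty":0,"tz":0,"wx":0,"wy":0,"wz":0,"claw":-1}])

```text
clock: 7.4
tool_pos: [0.5652, -0.1749, 0.0368]
eef_rot: [-0.082, 0.997, -0.0, 0.0]
contact_force: [-0.8, -0.4, -0.5]
opening: 0.007
finger_force: 0.4
```

>>> drive_tool(targets=[{"tx":0.04,"ty":0.007,"tz":0,"wx":0,"wy":0,"wz":0,"claw":-1},{"tx":0.04,"ty":0.007,"tz":0,"wx":0,"wy":0,"wz":0,"claw":-1},{"tx":0.04,"ty":0.007,"tz":0,"wx":0,"wy":0,"wz":0,"claw":-1},{"tx":0.04,"ty":0.007,"tz":0,"wx":0,"wy":0,"wz":0,"claw":-1},{"tx":0.04,"ty":0.007,"tz":0,"wx":0,"wy":0,"wz":0,"claw":-1},{"tx":0.04,"ty":0.007,"tz":0,"wx":0,"wy":0,"wz":0,"claw":-1},{"tx":0.04,"ty":0.007,"tz":0,"wx":0,"wy":0,"wz":0,"claw":-1},{"tx":0.04,"ty":0.007,"tz":0,"wx":0,"wy":0,"wz":0,"claw":-1}])

```text
clock: 8.2
tool_pos: [0.5733, -0.1735, 0.0367]
eef_rot: [-0.082, 0.997, -0.0, -0.001]
contact_force: [-5.5, -1.0, 5.1]
opening: 0.007
finger_force: 3.1
```

```bash
python3 -c "
from h import *
import lip; s=snap('scene'); lip.lip(s,'blue');lip.lip(s,'red')"
```

```text
blue front [ 0.6338 -0.165 ] lip X fit [-0.0414 -0.0485] X rng [-0.0652 -0.0421] world lip mid [ 0.5859 -0.1729] ex [0.9867 0.1625] ctr from ybounds
  Y rng [-0.0495  0.0505]
red front [0.6076 0.1294] lip X fit [-0.0044 -0.0645] X rng [-0.0701 -0.0605] world lip mid [0.5431 0.1299] ex [ 1.     -0.0077] ctr from ybounds
  Y rng [-0.049   0.0516]
```

>>> drive_tool(targets=[{"tx":0.04,"ty":0.007,"tz":0,"wx":0,"wy":0,"wz":0,"claw":-1},{"tx":0.04,"ty":0.007,"tz":0,"wx":0,"wy":0,"wz":0,"claw":-1},{"tx":0.04,"ty":0.007,"tz":0,"wx":0,"wy":0,"wz":0,"claw":-1},{"tx":0,"ty":0,"tz":0,"wx":0,"wy":0,"wz":0,"claw":-1},{"tx":0,"ty":0,"tz":0,"wx":0,"wy":0,"wz":0,"claw":-1},{"tx":0,"ty":0,"tz":0,"wx":0,"wy":0,"wz":0,"claw":-1},{"tx":0,"ty":0,"tz":0,"wx":0,"wy":0,"wz":0,"claw":-1},{"tx":0,"ty":0,"tz":0,"wx":0,"wy":0,"wz":0,"claw":-1}])

```text
clock: 9.05
tool_pos: [0.5733, -0.1736, 0.0365]
eef_rot: [-0.082, 0.997, -0.0, -0.005]
contact_force: [-10.1, -1.0, 8.9]
opening: 0.007
finger_force: 5.5
```

The tool no longer advances and the force has built to 10 N, so the blue tray is at its stop. I'll back off along the slide axis and then lift.

>>> drive_tool(targets=[{"tx":-0.3,"ty":-0.05,"tz":0,"wx":0,"wy":0,"wz":0,"claw":-1},{"tx":-0.6,"ty":-0.1,"tz":0,"wx":0,"wy":0,"wz":0,"claw":-1},{"tx":-0.6,"ty":-0.1,"tz":0,"wx":0,"wy":0,"wz":0,"claw":-1},{"tx":0,"ty":0,"tz":0.5,"wx":0,"wy":0,"wz":0,"claw":-1},{"tx":0,"ty":0,"tz":0.9,"wx":0,"wy":0,"wz":0,"claw":-1},{"tx":0,"ty":0,"tz":0.9,"wx":0,"wy":0,"wz":0,"claw":-1},{"tx":0,"ty":0,"tz":0.9,"wx":0,"wy":0,"wz":0,"claw":-1},{"tx":0,"ty":0.5,"tz":0,"wx":0,"wy":0,"wz":0,"claw":-1}])

```text
clock: 9.85
tool_pos: [0.5363, -0.1671, 0.1359]
eef_rot: [-0.08, 0.997, -0.002, 0.004]
contact_force: [0.7, -0.3, 0.3]
opening: 0.007
finger_force: 0.0
```

>>> drive_tool(targets=[{"tx":0.1,"ty":1,"tz":0,"wx":0,"wy":0,"wz":-0.02,"claw":-1},{"tx":0.1,"ty":1,"tz":0,"wx":0,"wy":0,"wz":-0.02,"claw":-1},{"tx":0.1,"ty":1,"tz":0,"wx":0,"wy":0,"wz":-0.02,"claw":-1},{"tx":0.1,"ty":1,"tz":0,"wx":0,"wy":0,"wz":-0.02,"claw":-1},{"tx":0.1,"ty":1,"tz":0,"wx":0,"wy":0,"wz":-0.02,"claw":-1},{"tx":0.1,"ty":1,"tz":0,"wx":0,"wy":0,"wz":-0.02,"claw":-1},{"tx":0.1,"ty":1,"tz":0,"wx":0,"wy":0,"wz":-0.02,"claw":-1},{"tx":0.1,"ty":1,"tz":0,"wx":0,"wy":0,"wz":-0.02,"claw":-1}])

```text
clock: 10.65
tool_pos: [0.5571, 0.0779, 0.132]
eef_rot: [0.001, 1.0, 0.001, 0.0]
contact_force: [-0.4, 0.0, -0.2]
opening: 0.004
finger_force: 0.0
```

```bash
python3 -c "
from h import *
import lip; s=snap('scene'); lip.lip(s,'blue');lip.lip(s,'red');s=snap('top'); lip.lip(s,'blue');lip.lip(s,'red')
print(r.get_state()['tool_pos'])"
```

```text
blue front [ 0.6338 -0.165 ] lip X fit [ 0.0004 -0.046 ] X rng [-0.0511 -0.042 ] world lip mid [ 0.5885 -0.1725] ex [0.9867 0.1625] ctr from ybounds
  Y rng [-0.0513  0.0506]
red front [0.6076 0.1294] lip X fit [-0.0068 -0.0644] X rng [-0.0708 -0.0604] world lip mid [0.5432 0.1299] ex [ 1.     -0.0077] ctr from ybounds
  Y rng [-0.0492  0.0518]
blue front [ 0.6338 -0.165 ] lip X fit [ 0.0006 -0.0482] X rng [-0.052  -0.0441] world lip mid [ 0.5863 -0.1729] ex [0.9867 0.1625] ctr from ybounds
  Y rng [-0.0497  0.0495]
red front [0.6076 0.1294] lip X fit [ 0.0263 -0.067 ] X rng [-0.0694 -0.0634] world lip mid [0.5406 0.1299] ex [ 1.     -0.0077] ctr from ybounds
  Y rng [0.0022 0.0508]
[0.5574 0.0831 0.1323]
```

>>> drive_tool(targets=[{"tx":0.25,"ty":0.8,"tz":0,"wx":0,"wy":0,"wz":0,"claw":-1},{"tx":0.25,"ty":0.77,"tz":0,"wx":0,"wy":0,"wz":0,"claw":-1},{"tx":0,"ty":0,"tz":-0.4,"wx":0,"wy":0,"wz":0,"claw":-1},{"tx":0,"ty":0,"tz":-0.6,"wx":0,"wy":0,"wz":0,"claw":-1},{"tx":0,"ty":0,"tz":-0.6,"wx":0,"wy":0,"wz":0,"claw":-1},{"tx":0,"ty":0,"tz":-0.4,"wx":0,"wy":0,"wz":0,"claw":-1},{"tx":0,"ty":0,"tz":0,"wx":0,"wy":0,"wz":0,"claw":-1},{"tx":0,"ty":0,"tz":0,"wx":0,"wy":0,"wz":0,"claw":-1}])

```text
clock: 11.55
tool_pos: [0.572, 0.1218, 0.0725]
eef_rot: [0.002, 1.0, -0.0, -0.0]
contact_force: [0.1, 0.0, 0.2]
opening: 0.005
finger_force: 0.0
```

```bash
python3 -c "
from h import *
s=snap('scene'); cv2.imwrite('pics/hook.png',cv2.resize(s['image'][130:350,180:470],(790,600)))
print(r.get_state()['tool_pos'])"
```

```text
[0.57237665 0.12197769 0.07307438]
```

View pics/hook.png

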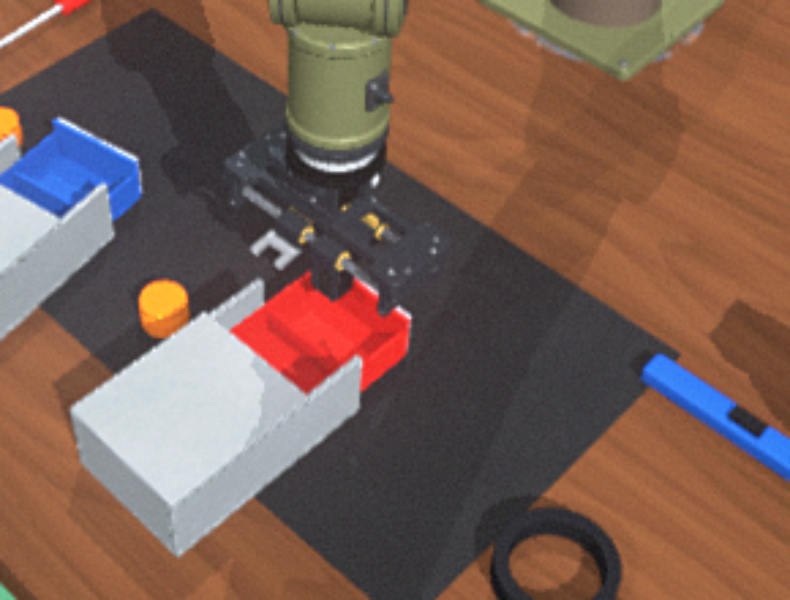

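The hook picture shows dark finger parts near (330,280) and another dark patch near (388,298) by the lip. I'll project the TCP and lip to see which one is the tip.

```bash
python3 -c "
from h import *
t=dict(np.load('scene1.npz'))
T=np.linalg.inv(t['cam_to_world'])
for n,p in dict(tip=(.5724,.122,.065),lipL=(.543,.182,.055),lipR=(.543,.078,.055),bodyc=(.572,.122,.129),bodyL=(.572,.215,.129),bodyR=(.572,.029,.129)).items():
    c=T[:3,:3]@np.array(p)+T[:3,3]
    q=cv2.projectPoints(np.array([[c[0],-c[1],-c[2]]]),np.zeros(3),np.zeros(3),t['K'],t['dist'])[0].ravel()
    print(n,(q-[180,130])*[790/290,600/220])
s=snap('wrist','wrist1.png')
"
```

```text
tip [330.63350978 291.50926932]
lipL [407.3894564 319.2394553]
lipR [317.16870442 253.79513604]
bodyc [332.7471722  238.42806539]
bodyL [420.88714864 301.14527305]
bodyR [251.99459907 181.00844258]
```

View pics/wrist1.png

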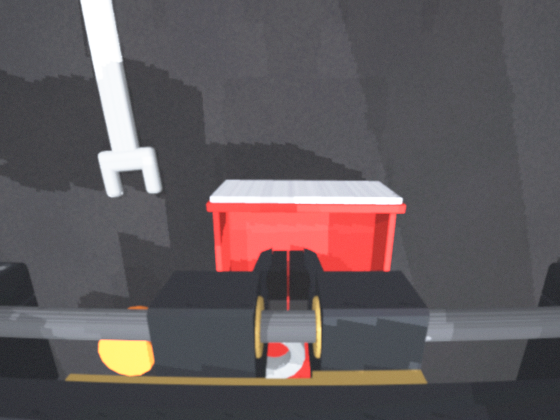

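The wrist view shows the closed fingers over the red well, behind the lip at (305,190), with the divider well clear. The tip projects to (330,291), so the other patch was a shadow. I'll centre and lower.

>>> drive_tool(targets=[{"tx":0,"ty":0.25,"tz":-0.2,"wx":0,"wy":0,"wz":0,"claw":-1},{"tx":0,"ty":0,"tz":-0.3,"wx":0,"wy":0,"wz":0,"claw":-1},{"tx":0,"ty":0,"tz":-0.3,"wx":0,"wy":0,"wz":0,"claw":-1},{"tx":0,"ty":0,"tz":-0.3,"wx":0,"wy":0,"wz":0,"claw":-1},{"tx":0,"ty":0,"tz":-0.2,"wx":0,"wy":0,"wz":0,"claw":-1},{"tx":0,"ty":0,"tz":0,"wx":0,"wy":0,"wz":0,"claw":-1},{"tx":-0.1,"ty":0,"tz":0,"wx":0,"wy":0,"wz":0,"claw":-1},{"tx":-0.1,"ty":0,"tz":0,"wx":0,"wy":0,"wz":0,"claw":-1}])

```text
clock: 12.45
tool_pos: [0.566, 0.1297, 0.034]
eef_rot: [0.002, 1.0, 0.0, 0.0]
contact_force: [0.4, -0.1, -0.4]
opening: 0.011
finger_force: 0.0
```

>>> drive_tool(targets=[{"tx":-0.1,"ty":0,"tz":0,"wx":0,"wy":0,"wz":0,"claw":-1},{"tx":-0.1,"ty":0,"tz":0,"wx":0,"wy":0,"wz":0,"claw":-1},{"tx":-0.1,"ty":0,"tz":0,"wx":0,"wy":0,"wz":0,"claw":-1},{"tx":-0.1,"ty":0,"tz":0,"wx":0,"wy":0,"wz":0,"claw":-1},{"tx":-0.1,"ty":0,"tz":0,"wx":0,"wy":0,"wz":0,"claw":-1},{"tx":-0.1,"ty":0,"tz":0,"wx":0,"wy":0,"wz":0,"claw":-1},{"tx":-0.1,"ty":0,"tz":0,"wx":0,"wy":0,"wz":0,"claw":-1},{"tx":-0.1,"ty":0,"tz":0,"wx":0,"wy":0,"wz":0,"claw":-1}])

```text
clock: 13.25
tool_pos: [0.5422, 0.1299, 0.034]
eef_rot: [0.002, 1.0, 0.0, 0.0]
contact_force: [2.6, -1.7, 2.5]
opening: 0.004
finger_force: 1.1
```

>>> drive_tool(targets=[{"tx":-0.12,"ty":0,"tz":0,"wx":0,"wy":0,"wz":0,"claw":-1},{"tx":-0.12,"ty":0,"tz":0,"wx":0,"wy":0,"wz":0,"claw":-1},{"tx":-0.12,"ty":0,"tz":0,"wx":0,"wy":0,"wz":0,"claw":-1},{"tx":-0.12,"ty":0,"tz":0,"wx":0,"wy":0,"wz":0,"claw":-1},{"tx":-0.12,"ty":0,"tz":0,"wx":0,"wy":0,"wz":0,"claw":-1},{"tx":-0.12,"ty":0,"tz":0,"wx":0,"wy":0,"wz":0,"claw":-1},{"tx":-0.12,"ty":0,"tz":0,"wx":0,"wy":0,"wz":0,"claw":-1},{"tx":-0.12,"ty":0,"tz":0,"wx":0,"wy":0,"wz":0,"claw":-1}])

```text
clock: 14.05
tool_pos: [0.513, 0.13, 0.0337]
eef_rot: [0.002, 1.0, 0.0, 0.0]
contact_force: [2.1, 1.2, 1.0]
opening: 0.003
finger_force: 1.1
```

```bash
python3 -c "
from h import *
import lip; s=snap('scene','draw.png'); lip.lip(s,'red');lip.lip(s,'blue');print(r.get_state()['contact_force'])"
```

```text
red front [0.6076 0.1294] lip X fit [-0.3737 -0.0882] X rng [-0.1052 -0.0844] world lip mid [0.5194 0.13  ] ex [ 1.     -0.0077] ctr from ybounds
  Y rng [-0.0146  0.0155]
blue front [ 0.6338 -0.165 ] lip X fit [ 0.0098 -0.046 ] X rng [-0.0521 -0.0413] world lip mid [ 0.5884 -0.1725] ex [0.9867 0.1625] ctr from ybounds
  Y rng [-0.0514  0.0507]
[ 1.3025  1.3998 -0.3408]
```

>>> drive_tool(targets=[{"tx":-0.12,"ty":0,"tz":0,"wx":0,"wy":0,"wz":0,"claw":-1},{"tx":-0.12,"ty":0,"tz":0,"wx":0,"wy":0,"wz":0,"claw":-1},{"tx":-0.12,"ty":0,"tz":0,"wx":0,"wy":0,"wz":0,"claw":-1},{"tx":-0.12,"ty":0,"tz":0,"wx":0,"wy":0,"wz":0,"claw":-1},{"tx":-0.12,"ty":0,"tz":0,"wx":0,"wy":0,"wz":0,"claw":-1},{"tx":-0.12,"ty":0,"tz":0,"wx":0,"wy":0,"wz":0,"claw":-1},{"tx":-0.12,"ty":0,"tz":0,"wx":0,"wy":0,"wz":0,"claw":-1},{"tx":-0.12,"ty":0,"tz":0,"wx":0,"wy":0,"wz":0,"claw":-1}])

```text
clock: 14.9
tool_pos: [0.4842, 0.1297, 0.0338]
eef_rot: [0.002, 1.0, 0.0, 0.0]
contact_force: [2.9, 1.3, -1.2]
opening: -0.001
finger_force: 1.1
```

>>> drive_tool(targets=[{"tx":-0.12,"ty":0,"tz":0,"wx":0,"wy":0,"wz":0,"claw":-1},{"tx":-0.12,"ty":0,"tz":0,"wx":0,"wy":0,"wz":0,"claw":-1},{"tx":-0.12,"ty":0,"tz":0,"wx":0,"wy":0,"wz":0,"claw":-1},{"tx":-0.12,"ty":0,"tz":0,"wx":0,"wy":0,"wz":0,"claw":-1},{"tx":-0.12,"ty":0,"tz":0,"wx":0,"wy":0,"wz":0,"claw":-1},{"tx":-0.12,"ty":0,"tz":0,"wx":0,"wy":0,"wz":0,"claw":-1},{"tx":-0.08,"ty":0,"tz":0,"wx":0,"wy":0,"wz":0,"claw":-1},{"tx":-0.05,"ty":0,"tz":0,"wx":0,"wy":0,"wz":0,"claw":-1}])

```text
clock: 15.7
tool_pos: [0.4586, 0.1296, 0.0338]
eef_rot: [0.002, 1.0, -0.0, -0.0]
contact_force: [2.7, 1.9, 0.5]
opening: 0.002
finger_force: 1.0
```

>>> drive_tool(targets=[{"tx":-0.05,"ty":0,"tz":0,"wx":0,"wy":0,"wz":0,"claw":-1},{"tx":-0.05,"ty":0,"tz":0,"wx":0,"wy":0,"wz":0,"claw":-1},{"tx":-0.05,"ty":0,"tz":0,"wx":0,"wy":0,"wz":0,"claw":-1},{"tx":-0.05,"ty":0,"tz":0,"wx":0,"wy":0,"wz":0,"claw":-1},{"tx":-0.05,"ty":0,"tz":0,"wx":0,"wy":0,"wz":0,"claw":-1},{"tx":-0.05,"ty":0,"tz":0,"wx":0,"wy":0,"wz":0,"claw":-1},{"tx":-0.05,"ty":0,"tz":0,"wx":0,"wy":0,"wz":0,"claw":-1},{"tx":-0.05,"ty":0,"tz":0,"wx":0,"wy":0,"wz":0,"claw":-1}])

```text
clock: 16.5
tool_pos: [0.4469, 0.1297, 0.0338]
eef_rot: [0.002, 1.0, 0.0, 0.0]
contact_force: [2.6, 1.5, 0.0]
opening: 0.008
finger_force: 1.1
```

>>> drive_tool(targets=[{"tx":-0.04,"ty":0,"tz":0,"wx":0,"wy":0,"wz":0,"claw":-1},{"tx":-0.04,"ty":0,"tz":0,"wx":0,"wy":0,"wz":0,"claw":-1},{"tx":-0.04,"ty":0,"tz":0,"wx":0,"wy":0,"wz":0,"claw":-1},{"tx":-0.04,"ty":0,"tz":0,"wx":0,"wy":0,"wz":0,"claw":-1},{"tx":-0.04,"ty":0,"tz":0,"wx":0,"wy":0,"wz":0,"claw":-1},{"tx":-0.04,"ty":0,"tz":0,"wx":0,"wy":0,"wz":0,"claw":-1},{"tx":-0.04,"ty":0,"tz":0,"wx":0,"wy":0,"wz":0,"claw":-1},{"tx":-0.04,"ty":0,"tz":0,"wx":0,"wy":0,"wz":0,"claw":-1}])

```text
clock: 17.3
tool_pos: [0.4434, 0.1296, 0.0339]
eef_rot: [0.003, 1.0, 0.0, 0.005]
contact_force: [16.5, 0.1, -8.3]
opening: 0.005
finger_force: 8.0
```

At the stop: 16 N and no more travel. I'll come off the lip back into the well, then lift straight out.

>>> drive_tool(targets=[{"tx":0.3,"ty":0,"tz":0,"wx":0,"wy":0,"wz":0,"claw":-1},{"tx":0.3,"ty":0,"tz":0,"wx":0,"wy":0,"wz":0,"claw":-1},{"tx":0.2,"ty":0,"tz":0,"wx":0,"wy":0,"wz":0,"claw":-1},{"tx":0,"ty":0,"tz":0,"wx":0,"wy":0,"wz":0,"claw":-1},{"tx":0,"ty":0,"tz":0.4,"wx":0,"wy":0,"wz":0,"claw":-1},{"tx":0,"ty":0,"tz":0.8,"wx":0,"wy":0,"wz":0,"claw":-1},{"tx":0,"ty":0,"tz":1,"wx":0,"wy":0,"wz":0,"claw":-1},{"tx":0,"ty":0,"tz":1,"wx":0,"wy":0,"wz":0,"claw":-1}])

```text
clock: 18.1
tool_pos: [0.4596, 0.129, 0.1303]
eef_rot: [0.001, 1.0, -0.001, -0.002]
contact_force: [1.0, 0.4, -0.4]
opening: 0.006
finger_force: 0.0
```

>>> drive_tool(targets=[{"tx":0,"ty":0.3,"tz":0.9,"wx":0,"wy":0,"wz":0,"claw":-1},{"tx":0,"ty":0.7,"tz":0.9,"wx":0,"wy":0,"wz":0,"claw":-1},{"tx":0,"ty":1,"tz":0.5,"wx":0,"wy":0,"wz":0,"claw":-1},{"tx":0,"ty":1,"tz":0,"wx":0,"wy":0,"wz":0,"claw":-1},{"tx":0,"ty":1,"tz":0,"wx":0,"wy":0,"wz":0,"claw":-1},{"tx":0,"ty":1,"tz":0,"wx":0,"wy":0,"wz":0,"claw":-1},{"tx":0,"ty":1,"tz":0,"wx":0,"wy":0,"wz":0,"claw":-1},{"tx":0,"ty":0.4,"tz":0,"wx":0,"wy":0,"wz":0,"claw":-1}])

```text
clock: 18.9
tool_pos: [0.4595, 0.3245, 0.1984]
eef_rot: [-0.0, 1.0, 0.0, -0.001]
contact_force: [-0.0, -1.1, 0.6]
opening: 0.004
finger_force: 0.0
```

```bash
python3 -c "
from h import *
import lip; s=snap('scene'); lip.lip(s,'blue');lip.lip(s,'red');s=snap('top','top9.png'); lip.lip(s,'blue');lip.lip(s,'red')
a=cv2.resize(s['image'][110:290,190:390],(660,594),interpolation=cv2.INTER_CUBIC)
cv2.imwrite('pics/fin.png',a)"
```

```text
blue front [ 0.6338 -0.165 ] lip X fit [-0.0016 -0.0458] X rng [-0.0523 -0.0417] world lip mid [ 0.5886 -0.1725] ex [0.9867 0.1625] ctr from ybounds
  Y rng [-0.0507  0.05  ]
red front [0.6076 0.1294] lip X fit [ 1.3441 -0.1423] X rng [-0.1833 -0.04  ] world lip mid [0.4653 0.1305] ex [ 1.     -0.0077] ctr from yboundsTraceback (most recent call last):
  File "<string>", line 3, in <module>
    import lip; s=snap('scene'); lip.lip(s,'blue');lip.lip(s,'red');s=snap('top','top9.png'); lip.lip(s,'blue');lip.lip(s,'red')
                                                   ~~~~~~~^^^^^^^^^
  File "lip.py", line 9, in lip
    W=(abs(P[...,2]-.055)<.006)&(abs(X-k[1])<.012)&(abs(Y)<.07); print('  Y rng',np.percentile(Y[W],[1,99]))
                                                                                 ~~~~~~~~~~~~~^^^^^^^^^^^^^
    return _quantile_unchecked(
        a, q, axis, out, overwrite_input, method, keepdims, weights)
    return _ureduce(a,
                    func=_quantile_ureduce_func,
    ...<5 lines>...
                    overwrite_input=overwrite_input,
                    method=method)
    r = func(a, **kwargs)
    result = _quantile(arr,
                       quantiles=q,
    ...<2 lines>...
                       out=out,
                       weights=wgt)
    slices_having_nans = np.isnan(arr[-1, ...])
                                  ~~~^^^^^^^^^
IndexError: index -1 is out of bounds for axis 0 with size 0
```

The fit was upset by the bush and bearing, now uncovered, so I'll limit it to the lip region.

```bash
python3 -c "
from h import *
from lip import G
for n in('scene','top'):
    s=snap(n); P=cloud(s)
    for k in G:
        c,a=G[k]; ex=np.array([np.cos(a),np.sin(a)]); q=P[...,:2]-(c-.1*ex); X=q@ex; Y=q@[-ex[1],ex[0]]
        L=(abs(P[...,2]-.055)<.006)&(X>-.22)&(X<-.02)&(abs(Y)<.045); L&=(X<-.15)|(k=='blue')
        print(n,k,np.median(X[L]),L.sum())
    if n=='top':
        B=(P[...,2]>.049)&(P[...,2]<.058)&(abs(P[...,0]-.53)<.07)&(abs(P[...,1]-.15)<.04); print('bush top',np.median(P[B],0),B.sum())
a=cv2.resize(s['image'][110:290,190:390],(660,594),interpolation=cv2.INTER_CUBIC)
cv2.imwrite('pics/fin.png',a)"
```

```text
scene red -0.1778796682447435 129
scene blue -0.04534261824305025 107
top red -0.1792133161539744 106
top blue -0.04827578586907545 98
bush top [0.556  0.1599 0.0527] 66
```

View pics/fin.png

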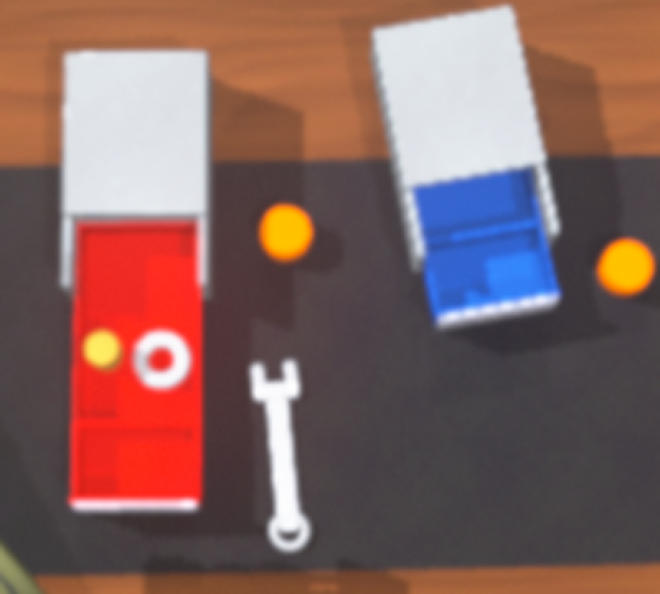

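The red tray is fully out, with its lip at (135,505). The bush stands at (102,348), its top 53 mm above the bench, and the bearing at (162,360) is in the open. The blue tray is home, with its lip at (497,312). The two lips differ by 131–132 mm, which matches the 130 mm travel.

```bash
python3 -c "
from plant import workorder
print(workorder.finish_job())"
```

```text
the job is handed in; nothing more can be done
None
```

The job is handed in, with no verdict shown: I pushed the blue tray home first, then hooked the red tray and drew it out to its stop, with the bush still standing and the bearing exposed.

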